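# Purge the gas line from the control box

## Task

Purge the gas line from the grey control box, using only the fingertips. First switch the box on by pushing the raised half of the white rocker (the half with the black bar) right down, then press the green key fully in until it stays in, and last press the blue key fully in and finish with it held down. Do not press a key before its turn, leave the red key alone, do not pick anything up, and do not shift the brown bottle, the tin or the brass fitting standing round the box.

Things in the scene. Friction and masses are not known exactly. Their poses are not given: they have to be found in the camera images.
- box: Grey control box with a bare metal deck, fixed to the bench: 110 mm deep (its x), 300 mm wide (its y), deck 45 mm above the bench. Origin: centre of its underside; x points from its front to its back (away from the robot), y to its left, z up. The white rocker is always at its left end (y = +105 mm); the three round keys stand in a row along y at +38, -28 and -94 mm, in any order of colours.
- rocker_raised_half (a point): Point to push on the rocker's upper face, on its black bar, on the far half (to the box's back), 24 mm from the hinge; the rocker is a white paddle 68 mm long (box x) and 32 mm wide, hinged across its middle. Off: this half is raised and the point is about 73 mm above the bench (the far edge about 75 mm); on: the half is down and the point is about 8.5 mm lower. A black frame round the paddle is 55 mm above the bench. Its axes move with the paddle.
- rocker (a joint): Angle of the rocker, rad: 0 off (far half up), 0.36 fully on (far half down). It stays where it is left; about 2 N at the point turns it.
- key_green_top (a point): Round key cap, 29 mm across, flat top; this point is the middle of its top face when out, 25 mm above the deck of the box (70 mm above the bench), and it goes down with the key; its collar round it is 12 mm lower than the top. z axis up. Green, in a black square module 52 mm wide.
- key_green (a joint): Travel of the key, m: 0 fully out, 0.007 fully in (straight down). Latching: takes about 3 N to move and stays in where it is left.
- key_blue_top (a point): Round key cap, 29 mm across, flat top; this point is the middle of its top face when out, 25 mm above the deck of the box (70 mm above the bench), and it goes down with the key; its collar round it is 12 mm lower than the top. z axis up. Blue, in a black square module 52 mm wide.
- key_blue (a joint): Travel of the key, m: 0 fully out, 0.007 fully in (straight down). Spring return: 1.5 N at the start, about 4.5 N fully in.
- key_red_top (a point): Round key cap, 29 mm across, flat top; this point is the middle of its top face when out, 25 mm above the deck of the box (70 mm above the bench), and it goes down with the key; its collar round it is 12 mm lower than the top. z axis up. Red, in a black square module 52 mm wide. Not to be pressed.
- key_red (a joint): Travel of the key, m: 0 fully out, 0.007 fully in (straight down). Spring return as the blue one.
- bottle_center (a point): Middle of a loose brown bottle with black cap, 62 mm across, 125 mm high, standing behind the box.
- tin_center (a point): Middle of a loose round flat tin, pale with a red lid label, 65 mm across, 26 mm high, in front of the box.
- tee_center (a point): Middle of a loose brass T-shaped pipe fitting, 33 x 56 x 16 mm, behind the box.

How it is judged:
On the way, in this order (a step that is already met when the one before it is completed fails the run):
1. the rocker is pushed on by the fingers (value of joint rocker above 0.28 rad and contact force between the fingers and rocker above 0.3 N), for 0.05 s.
2. the green key is pressed in by the fingers (value of joint key_green above 0.0055 m and contact force between the fingers and key_green above 0.3 N), for 0.05 s.
3. the blue key is held in by the fingers (value of joint key_blue above 0.005 m and contact force between the fingers and key_blue above 1 N), for 0.3 s.
At the end, for the whole second after the job is handed in: The rocker is on (at least 0.28 rad), the green key is in (at least 5.5 mm), the fingers hold the blue key in (at least 5 mm, with more than 1 N), the red key is out (within 2 mm), and bottle, tin and fitting stand within 20 mm of where they were (all of step 3 and value of joint rocker above 0.28 rad and value of joint key_green above 0.0055 m and value of joint key_red below 0.002 m and distance of each of bottle_center, tin_center, tee_center from where it was at the start of the episode below 0.02 m); the arm keeps its last pose, push and grip.
It fails at once if the green key is pressed while the rocker is off (value of joint key_green above 0.003 m and value of joint rocker below 0.26 rad).
It fails at once if the blue key is pressed before the green one is in (value of joint key_blue above 0.003 m and value of joint key_green below 0.005 m).
It fails at once if the red key is pressed (value of joint key_red above 0.003 m).
It fails at once if the bottle, the tin or the brass fitting is shifted or lifted (distance of any of bottle_center, tin_center, tee_center from where it was at the start of the episode above 0.02 m).
It also fails if it takes over 32 s, if anything falls off the work surface, if the arm or the gripper's body presses on something with over 40 N, if the wrist force passes 120 N, or if a joint passes its speed limit or range.

## Robot

A 7-joint arm with a two-finger parallel gripper is mounted at the origin on a cart in front of the work surface, level with it; the furniture and walls round the work are solid. World frame = base frame: x ahead of the robot, y to its left, z up, the work surface at z = 0. Lengths are in m, angles in rad, forces in N, time in s.
With the tool pointing down it reaches from about 0.4 to 0.85 m from the base axis. Payload 4.5 kg.
Tool frame: the origin (TCP) lies at the centre of the arm's flange, where the gripper is bolted on; the fingertips stand 166 mm ahead of it and the grasp point (between the pads) lies 147 mm ahead of it (r.grip_depth is the distance from the TCP to the grasp point, in m); z points along the fingers, y is the line along which they close (so a half turn about z gives the same grasp; the last joint's range is limited). The gripper opens to 88 mm and grips with 3 to 60 N. Pads are 18 mm wide; open, the fingers measure 123 mm over their backs; the gripper's body (75 mm by 187 mm) begins 45 mm behind the grasp point.
Start: joints at [-1.068, 0.689, -0.195, 1.565, 0.157, 0.902, -0.215], TCP at [0.282, 0.558, 0.405] pointing down, gripper open.
Joint ranges: [-3.01, 3.01], [-0.46, 2.08], [-1.47, 1.51], [0.13, 2.56], [-1, 4.14], [0.04, 2.09], [-2.66, 2.66]. Speed limits (rad/s): [2.57, 2.57, 3.14, 3.14, 3.14, 3.14, 3.14].

## Interface

Orientations are given as a unit quaternion [x, y, z, w].
In Python, from plant import status, cams, r, finder gives the robot as it stands.
- The arm moves only by the tool play_rows, never from a script. Its argument "rows" is a list of rows, each a list of 7 numbers: the opening in per cent of the stroke, from 0 (shut) to 100 (fully open), then the shift along the tool's x, y, z in m, then the turn, a rotation vector about the tool's x, y, z in degrees. A call has 1 to 8 rows; each row shifts and turns the commanded pose from where the row before left it, along the tool's axes as they then stand; what a row does not reach is not made up. A row lasts 1/8 s, in which the tool goes at most 62.5 mm and 10.7 degrees, less where a joint would pass 70% of its speed; a pose out of reach is approached as far as the arm can. A call with a gripper value outside its range is refused whole. The fingers move at their own pace and stop on an object; "grip_force" is the grip in N (left out, the last holds). Time passes only in rows, so rows that do not move let the fingers close. It gives the time, the measured TCP pose, the force, the opening and the grip force at its end, in the units of the state.
- status.get_state(): the state, without advancing time (a new reading comes with each control period).
- cams.snapshot(name): name is "side" or "top"; returns the picture (480x640x3 uint8, red, green, blue); there is no depth.
- cams.camera_params(name): a dict with "vfov" (degrees; the focal length in pixels is half the picture's height over the tangent of half this angle, whatever the lens; pixels are square), "cx", "cy" (the principal point, pixels), "R" (3x3) and "t" (3): a world point X has camera coordinates R X + t. Camera axes: x right, y down, z forward; pixel columns grow to the right and rows downward; lengths in m; the calibration is good to about 2 mm. A picture is of the moment at which its call begins. camera_params takes no time and is no camera call.
- r.finish_job(): hands the job in; it is judged then, once.
Trained networks look in the newest picture that a camera, given by its name, has taken for a name from the list of things; names that differ only in an ending like _2 or _b are one class to them, and where a whole thing is asked for, a point or a joint stands for the part that bears it (a point fixed in the world has none). Each returns a list of dicts, best first, with "score" (0 to 1); they miss things now and then, are a little off and sometimes report something else, mostly with a low value. They report only what shows in the picture. A call takes as long as a camera call.
- finder.spot_in(camera, label): "at" ([x, y, z] in m, in the coordinates of the camera as it stood for that picture, good to about 4 mm: the middle of the surface that is visible of it).
- finder.regions_of(camera, label): "mask" (480x640 bool, what is visible of it).
The state is a dict: "clock": time; "q": joint angles; "qd": joint speeds; "joint_torque": joint torques, N m; "tool_pos": TCP position; "eef_rot": TCP orientation; "contact_force": force on the tool from outside, world axes, zero at the start; "moment": the same for the moment, N m; "opening": opening from 0.0 (shut) to 1.0 (fully open); "finger_force": force on a finger pad.
Only numpy, scipy, OpenCV 4.12 (cv2) and the standard library are available. Lean on these libraries where they do the work, as an engineer would, in place of code of your own. Each camera call takes 0.05 s, during which the arm holds its last target. There are 200 camera calls.

## Working session

There is one attempt and no reset: what is moved stays moved. The work goes in short steps, Python scripts to look and compute and a tool call to move; the robot and the scene stay as the last step left them, time stands still between calls to the robot, and variables do not carry over. Pictures are saved under pics/ and viewed, at most 10 in all, crops included, and the job is handed in when it is done.

Besides the shell and the picture viewer there is one more tool, called after "Call:" by a JSON object that holds its "fn" and its "kwargs", one argument or row to a line. play_rows: Moves the arm, as the interface text tells. Its arguments: {"type":"object","properties":{"rows":{"type":"array","items":{"type":"array","items":{"type":"number"}}},"grip_force":{"type":"number"}},"required":["rows"]}

```bash
mkdir -p pics
cat > h.py <<'E'
import numpy as np, cv2
from plant import status, cams, r, finder
def world(c,p):
    P=cams.camera_params(c); return np.array(P["R"]).T@(np.array(p)-np.array(P["t"]))
def pix(c,X):
    P=cams.camera_params(c); f=240/np.tan(np.radians(P["vfov"])/2)
    x=np.array(P["R"])@np.array(X)+np.array(P["t"]); return [P["cx"]+f*x[0]/x[2],P["cy"]+f*x[1]/x[2]]
def ray(c,u,v,z):
    P=cams.camera_params(c); f=240/np.tan(np.radians(P["vfov"])/2)
    R=np.array(P["R"]);o=-R.T@np.array(P["t"]); d=R.T@np.array([(u-P["cx"])/f,(v-P["cy"])/f,1]); return o+d*(z-o[2])/d[2]
E
python3 - <<'E'
from h import *
np.set_printoptions(precision=4,suppress=True)
s=status.get_state(); print(s)
for c in("side","top"):
    im=cams.snapshot(c); cv2.imwrite(f"pics/{c}0.png",im[:,:,::-1])
    for l in["box","rocker_raised_half","key_green_top","key_blue_top","key_red_top","bottle_center","tin_center","tee_center"]:
        for d in finder.spot_in(c,l)[:2]: print(c,l,round(d["score"],2),world(c,d["at"]))
    print(cams.camera_params(c))
E
```

```text
{'clock': 0.0, 'q': array([-1.0682,  0.69  , -0.1945,  1.5664,  0.1573,  0.9025, -0.2151]), 'qd': array([-0.0002, -0.001 , -0.    ,  0.001 ,  0.0015,  0.0012, -0.0004]), 'joint_torque': array([  0.0007, -52.7557,  -1.2667, -15.3431,  -0.0526,   0.0063,
         0.0002]), 'tool_pos': array([0.2823, 0.5572, 0.4039]), 'eef_rot': array([ 0.2322,  0.9727, -0.0009, -0.0001]), 'contact_force': array([0.0308, 0.1963, 0.4329]), 'moment': array([-0.0242,  0.0345, -0.0347]), 'finger_force': 0.0, 'opening': 1.0012903748573743}
side box 0.88 [ 0.5309 -0.2922  0.0408]
side rocker_raised_half 0.57 [ 0.622  -0.1261  0.0712]
side key_green_top 0.67 [ 0.5396 -0.2306  0.0686]
side key_blue_top 0.57 [ 0.4997 -0.2852  0.0716]
side bottle_center 0.68 [ 0.6599 -0.2682  0.0108]
side bottle_center 0.58 [ 0.5847 -0.4013  0.064 ]
side tin_center 0.66 [ 0.4826 -0.1259  0.0305]
side tee_center 0.52 [ 0.6594 -0.2677  0.0158]
{'vfov': 53.9907053508814, 'cx': 325.7999012866585, 'cy': 236.45750352372036, 'R': array([[ 0.9896, -0.1416, -0.0257],
       [-0.0797, -0.3903, -0.9172],
       [ 0.1199,  0.9097, -0.3976]]), 't': array([-0.6213,  0.0443,  1.0252])}
top box 0.98 [ 0.5666 -0.1888  0.043 ]
top box 0.18 [ 0.5017 -0.2734  0.0724]
top rocker_raised_half 0.79 [ 0.6208 -0.1228  0.0649]
top key_green_top 0.57 [ 0.5441 -0.221   0.0721]
top key_blue_top 0.8 [ 0.5013 -0.2736  0.0686]
top key_blue_top 0.24 [ 0.5831 -0.1714  0.069 ]
top key_red_top 0.66 [ 0.5839 -0.1731  0.0687]
top key_red_top 0.52 [ 0.5646 -0.1876  0.0437]
top bottle_center 0.8 [ 0.5867 -0.3704  0.0857]
top tin_center 0.73 [ 0.4855 -0.1098  0.0262]
top tee_center 0.73 [ 0.6533 -0.259   0.0141]
{'vfov': 43.30710465126388, 'cx': 315.6443664680613, 'cy': 237.67632576997082, 'R': array([[-0.005 , -0.9997,  0.0223],
       [-0.9934,  0.0024, -0.1144],
       [ 0.1143, -0.0227, -0.9932]]), 't': array([-0.2288,  0.6072,  0.8659])}
```

View pics/top0.png

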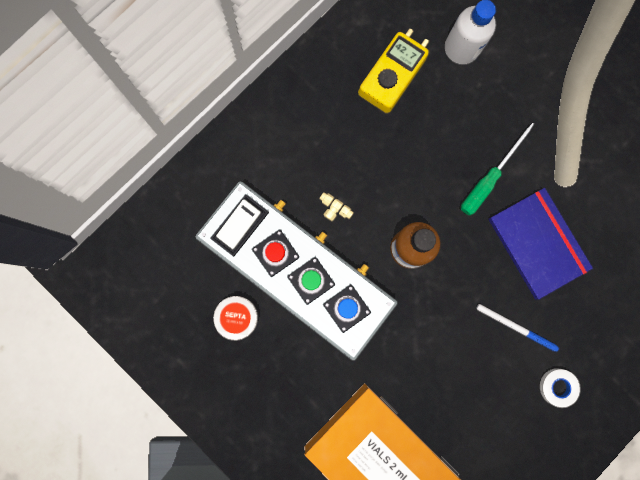

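View pics/side0.png

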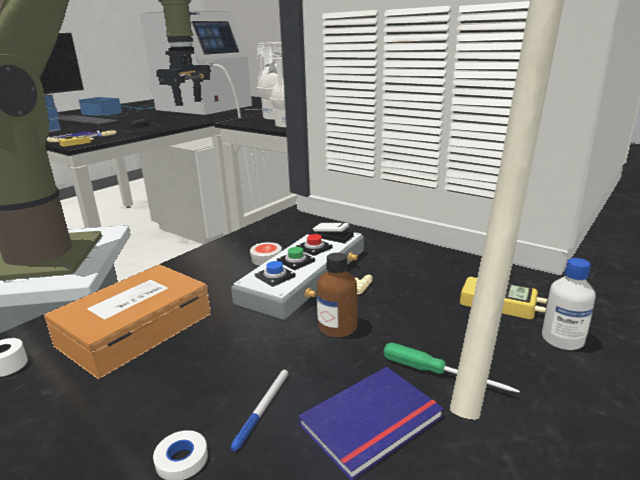

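Run:
```python
from h import *
np.set_printoptions(precision=4,suppress=True)
for c in("top","side"):
    for l in["key_green_top","key_blue_top","key_red_top","rocker_raised_half","tee_center","tin_center"]:
        for d in finder.regions_of(c,l)[:1]:
            m=d["mask"].astype(np.uint8); M=cv2.moments(m,True); u,v=M["m10"]/M["m00"],M["m01"]/M["m00"]
            print(c,l,round(d["score"],2),M["m00"],round(u,1),round(v,1),cv2.boundingRect(m),"z.07:",ray(c,u,v,.07))
```

```text
top key_green_top 0.67 1070.0 237.9 223.8 (217, 200, 43, 49) z.07: [ 0.6231 -0.1185  0.07  ]
top key_blue_top 0.61 311.0 346.9 307.9 (338, 299, 20, 19) z.07: [ 0.502  -0.2743  0.07  ]
top key_red_top 0.76 274.0 274.6 251.3 (266, 242, 18, 19) z.07: [ 0.5831 -0.1714  0.07  ]
top rocker_raised_half 0.58 1051.0 237.8 223.5 (216, 200, 44, 48) z.07: [ 0.6235 -0.1183  0.07  ]
top tee_center 0.64 448.0 334.8 206.7 (320, 193, 32, 27) z.07: [ 0.6477 -0.2583  0.07  ]
top tin_center 0.97 1473.0 234.9 317.7 (213, 296, 44, 44) z.07: [ 0.489  -0.1155  0.07  ]
side key_green_top 0.67 146.0 363.3 283.5 (358, 276, 13, 17) z.07: [ 0.6362 -0.3692  0.07  ]
side key_blue_top 0.56 193.0 273.8 267.1 (266, 261, 17, 13) z.07: [ 0.4998 -0.2856  0.07  ]
side key_red_top 0.47 154.0 313.5 238.9 (306, 233, 16, 12) z.07: [ 0.5799 -0.1811  0.07  ]
side rocker_raised_half 0.83 298.0 329.5 227.0 (313, 222, 35, 12) z.07: [ 0.6189 -0.1283  0.07  ]
side tee_center 0.66 182.0 363.0 283.2 (356, 276, 16, 17) z.07: [ 0.6359 -0.3683  0.07  ]
side tin_center 0.9 498.0 263.6 252.2 (250, 243, 32, 23) z.07: [ 0.484  -0.2225  0.07  ]
```

The top view shows the rocker at about (238,224), with its black bar at its far end near (247,203). The keys are red (275,251), green (311,280) and blue (347,308). The tee is at (336,206), the bottle at (416,244) and the tin at (235,318). The side view agrees and shows a tall louvred cabinet, with its post, to the left of the box. Next I'll work out the target points and the cabinet clearance.

```bash
cat >> h.py <<'E'
red=np.array([.5831,-.1714]); blue=np.array([.502,-.2743])
by=(red-blue)/np.linalg.norm(red-blue); bx=np.array([by[1],-by[0]])
mid=(red+blue)/2                       # box y=-28
def B(x,y): return mid+bx*x+by*(y+.028)
E
python3 - <<'E'
from h import *
np.set_printoptions(precision=4,suppress=True)
print("yaw",np.degrees(np.arctan2(bx[1],bx[0])), np.linalg.norm(red-blue))
C={"rock24":B(.024,.105),"rock27":B(.027,.105),"green":B(0,-.028),"blue":B(0,-.094)}
for k,v in C.items(): print(k,v,pix("top",[*v,.072]),pix("side",[*v,.07]))
print("corners",[np.round(pix("top",[*B(a,b),.045])).tolist() for a in(-.055,.055) for b in(-.15,.15)])
def bf(p): d=p[:2]-mid; return np.array([d@bx,d@by-.028])
for u,v,z in[(75,255,0),(330,10,0),(160,130,0),(30,265,0),(70,240,.3),(0,200,.3)]:
    w=ray("top",u,v,z); print(u,v,z,w,bf(w))
# green cap by colour, and bar
im=cv2.imread("pics/top0.png").astype(int); b,g,rr=im[...,0],im[...,1],im[...,2]
for n,m in(("g",(g>rr+50)&(g>b+40)),("b",(b>rr+80)&(b>g+30)),("r",(rr>g+90)&(rr>b+90))):
    q=m.copy(); q[:, :250]=0; q[:, 370:]=0; q[:235]=0; q[330:]=0
    v,u=np.nonzero(q); print(n,len(u),u.mean(),v.mean(),ray("top",u.mean(),v.mean(),.07))
ims=cv2.imread("pics/side0.png")
cv2.imwrite("pics/crop.png",np.hstack([cv2.resize(cv2.imread("pics/top0.png")[180:280,190:290],(400,400)),cv2.resize(ims[200:300,250:350],(400,400))]))
E
```

```text
yaw -38.24319352602935 0.131017632401139
rock24 [ 0.6437 -0.1332] [np.float64(248.17268799668813), np.float64(209.35365872145724)] [np.float64(342.0122262431861), np.float64(227.00621446697497)]
rock27 [ 0.6461 -0.1351] [np.float64(249.47673915873852), np.float64(207.7367248002791)] [np.float64(343.3203751611274), np.float64(227.25810576046345)]
green [ 0.5425 -0.2228] [np.float64(310.6380059381387), np.float64(279.42226635178264)] [np.float64(295.8614183273082), np.float64(249.56116410871354)]
blue [ 0.5017 -0.2747] [np.float64(347.2738909576261), np.float64(308.1011841670279)] [np.float64(274.62980382283115), np.float64(264.1077086154344)]
corners [[353.0, 362.0], [192.0, 235.0], [399.0, 302.0], [239.0, 178.0]]
75 255 0 [0.5848 0.1384 0.    ] [-0.1904  0.2818]
330 10 0 [ 0.9838 -0.2572  0.    ] [0.3678 0.2182]
160 130 0 [0.7825 0.0132 0.    ] [0.0424 0.3059]
30 265 0 [0.5696 0.2061 0.    ] [-0.2443  0.3256]
70 240 0.3 [0.5743 0.0322 0.3   ] [-0.1329  0.192 ]
0 200 0.3 [0.6169 0.1069 0.3   ] [-0.1457  0.277 ]
g 303 310.86798679867985 279.7821782178218 [ 0.5421 -0.2232  0.07  ]
b 314 347.4649681528662 308.21337579617835 [ 0.5015 -0.2751  0.07  ]
r 312 274.3205128205128 252.51602564102564 [ 0.5814 -0.171   0.07  ]
```

View pics/crop.png

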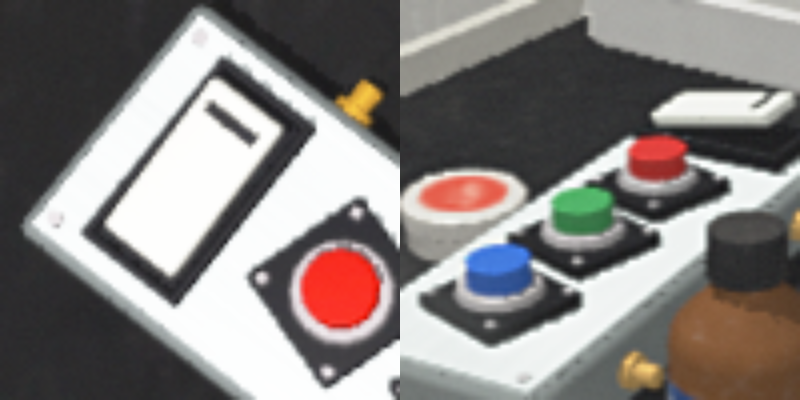

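The crop shows the bar at about (248,211) in the top view, within about 1.5 px of the predicted point. The caps also match in both views. I'll start by moving away from the cabinet with the fingers closed.

Call:
{"fn": "play_rows", "kwargs": {
  "rows": [
    [0, -0.028, -0.033, 0, 0, 0, 0],
    [0, -0.028, -0.033, 0, 0, 0, 0],
    [0, -0.028, -0.033, 0, 0, 0, 0],
    [0, -0.028, -0.033, 0, 0, 0, 0],
    [0, -0.028, -0.033, 0, 0, 0, 0],
    [0, -0.028, -0.033, 0, 0, 0, 0],
    [0, -0.028, -0.033, 0, 0, 0, 0],
    [0, -0.028, -0.033, 0, 0, 0, 0]
  ],
  "grip_force": 20
}}

```text
clock: 2.5
tool_pos: [0.3633, 0.2196, 0.405]
eef_rot: [0.232, 0.973, 0.0, 0.0]
contact_force: [0.7, -0.6, -0.0]
opening: 0.115
finger_force: 0.0
```

Call:
{"fn": "play_rows", "kwargs": {
  "rows": [
    [0, -0.032, -0.031, 0.005, 0, 0, 0],
    [0, -0.032, -0.031, 0.005, 0, 0, 0],
    [0, -0.032, -0.031, 0.005, 0, 0, 0],
    [0, -0.032, -0.031, 0.005, 0, 0, 0],
    [0, -0.032, -0.031, 0.005, 0, 0, 0],
    [0, -0.032, -0.031, 0.005, 0, 0, 0],
    [0, -0.032, -0.031, 0.005, 0, 0, 0],
    [0, -0.032, -0.031, 0.005, 0, 0, 0]
  ]
}}

```text
clock: 3.5
tool_pos: [0.4798, -0.1175, 0.3647]
eef_rot: [0.232, 0.973, 0.0, 0.0]
contact_force: [0.2, 0.8, 0.8]
opening: 0.005
finger_force: 0.0
```

```bash
cat >> h.py <<'E'
from scipy.spatial.transform import Rotation as Ro
def go(xy,ztip):
    s=status.get_state(); R=Ro.from_quat(s["eef_rot"]).as_matrix()
    print("yaw y",np.degrees(np.arctan2(R[1,1],R[0,1])),"tip z",s["tool_pos"]+R[:,2]*.166,"F",s["contact_force"])
    d=np.array([*xy,ztip+.166])-s["tool_pos"]; print("tool delta",R.T@d)
E
python3 - <<'E'
from h import *
np.set_printoptions(precision=4,suppress=True)
go(B(.026,.105),.1)
im=cams.snapshot("side"); cv2.imwrite("pics/side1.png",im[:,:,::-1])
E
```

```text
yaw y 63.137121599479144 tip z [ 0.4799 -0.1175  0.1987] F [0.1923 0.8143 0.8281]
tool delta [-0.1553  0.0596  0.0988]
```

View pics/side1.png

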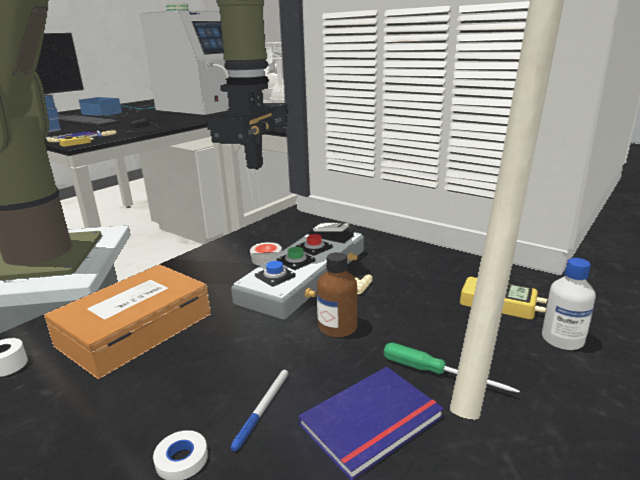

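The fingers are closed, with the tip near (253,168) and clear of everything. I'll go above the rocker's bar and align with the box.

Call:
{"fn": "play_rows", "kwargs": {
  "rows": [
    [0, -0.026, 0.01, 0.014, 0, 0, 0],
    [0, -0.026, 0.01, 0.014, 0, 0, 0],
    [0, -0.026, 0.01, 0.014, 0, 0, 0],
    [0, -0.026, 0.01, 0.014, 0, 0, 0],
    [0, -0.026, 0.01, 0.014, 0, 0, 0],
    [0, -0.026, 0.01, 0.014, 0, 0, 0],
    [0, 0, 0, 0, 0, 0, 5.5],
    [0, 0, 0, 0, 0, 0, 5.5]
  ]
}}

```text
clock: 4.55
tool_pos: [0.6457, -0.1328, 0.2802]
eef_rot: [0.326, 0.945, 0.0, -0.0]
contact_force: [0.1, 0.5, 0.1]
opening: 0.006
finger_force: 0.0
```

Run:
```python
from h import *
np.set_printoptions(precision=4,suppress=True)
go(B(.026,.105),.08)
a=cams.snapshot("side")[:,:,::-1]; b=cams.snapshot("top")[:,:,::-1]
cv2.imwrite("pics/c2.png",np.hstack([cv2.resize(a[130:310,230:430],(400,360)),cv2.resize(b[120:320,160:360],(400,360))]))
```

```text
yaw y 51.95824498347283 tip z [ 0.6457 -0.1327  0.1142] F [0.1367 0.4925 0.1455]
tool delta [-0.0007 -0.0016  0.0342]
```

View pics/c2.png

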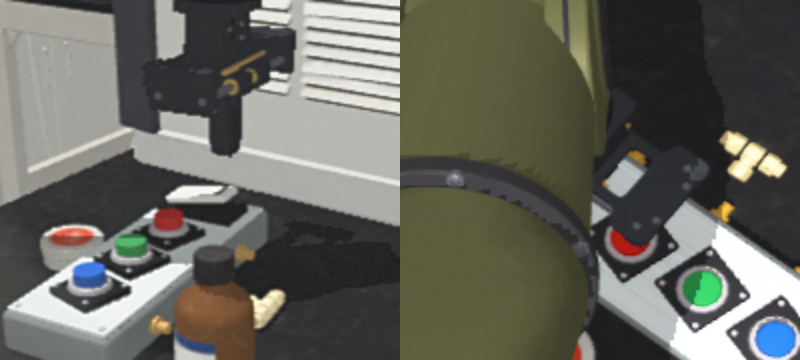

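The side view shows the fingertip at about (343,206), directly above the rocker's far end. I'll push down.

Call:
{"fn": "play_rows", "kwargs": {
  "rows": [
    [0, 0, -0.001, 0.018, 0, 0, 0],
    [0, 0, 0, 0.016, 0, 0, 0],
    [0, 0, 0, 0.004, 0, 0, 0],
    [0, 0, 0, 0.003, 0, 0, 0],
    [0, 0, 0, 0.003, 0, 0, 0],
    [0, 0, 0, 0.003, 0, 0, 0],
    [0, 0, 0, 0.002, 0, 0, 0],
    [0, 0, 0, 0, 0, 0, 0]
  ]
}}

```text
clock: 5.65
tool_pos: [0.6454, -0.1343, 0.2321]
eef_rot: [0.325, 0.946, -0.0, 0.001]
contact_force: [0.0, -1.7, 2.4]
opening: 0.006
finger_force: 1.4
```

Call:
{"fn": "play_rows", "kwargs": {
  "rows": [
    [0, 0, 0, 0.002, 0, 0, 0],
    [0, 0, 0, 0.002, 0, 0, 0],
    [0, 0, 0, 0.001, 0, 0, 0],
    [0, 0, 0, 0, 0, 0, 0],
    [0, 0, 0, 0, 0, 0, 0]
  ]
}}

```text
clock: 6.28
tool_pos: [0.6455, -0.1343, 0.2311]
eef_rot: [0.325, 0.946, -0.0, 0.002]
contact_force: [-6.8, -1.8, 28.2]
opening: 0.005
finger_force: 13.7
```

28 N at 65 mm tip height means the rocker has hit its end stop. I'll lift and check.

Call:
{"fn": "play_rows", "kwargs": {
  "rows": [
    [0, 0, 0, -0.02, 0, 0, 0],
    [0, 0, 0, -0.03, 0, 0, 0],
    [0, 0, 0, 0, 0, 0, 0]
  ]
}}

```text
clock: 6.65
tool_pos: [0.6459, -0.133, 0.2788]
eef_rot: [0.324, 0.946, 0.001, 0.002]
contact_force: [0.4, -0.3, 0.3]
opening: 0.006
finger_force: 0.0
```

Run:
```python
from h import *
np.set_printoptions(precision=4,suppress=True)
go([.5423,-.223],.078)
a=cams.snapshot("side")[:,:,::-1]
cv2.imwrite("pics/c3.png",cv2.resize(a[170:290,250:410],(800,600)))
```

```text
yaw y 52.171713817376705 tip z [ 0.6466 -0.1329  0.1128] F [ 0.3953 -0.2608  0.2935]
tool delta [ 0.0267 -0.1347  0.0342]
```

View pics/c3.png

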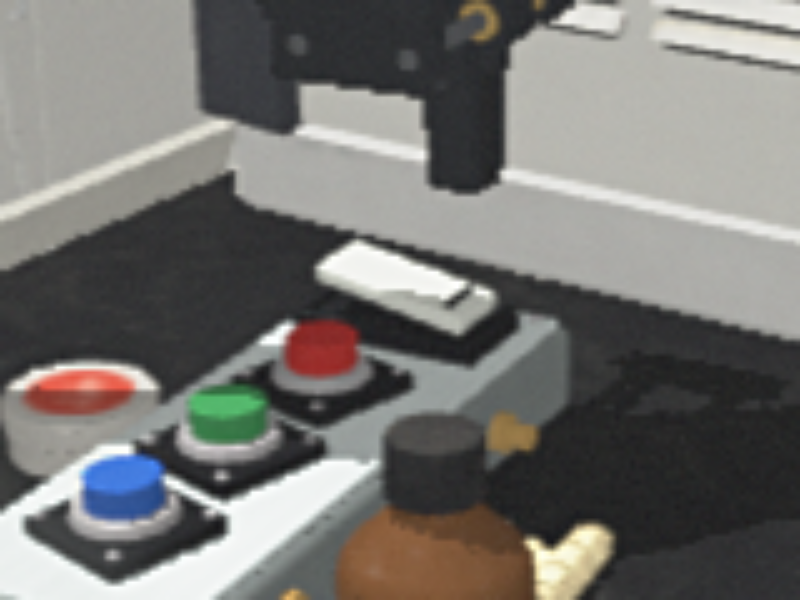

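The rocker has tipped: its far half is down, with the bar at about (342,229), and the keys are still out. Next is the green key.

Call:
{"fn": "play_rows", "kwargs": {
  "rows": [
    [0, 0.006, -0.03, 0, 0, 0, 0],
    [0, 0.007, -0.035, 0, 0, 0, 0],
    [0, 0.007, -0.035, 0, 0, 0, 0],
    [0, 0.007, -0.035, 0, 0, 0, 0],
    [0, 0, 0, 0, 0, 0, 0],
    [0, 0, 0, 0.017, 0, 0, 0],
    [0, 0, 0, 0.016, 0, 0, 0],
    [0, 0, 0, 0, 0, 0, 0]
  ]
}}

```text
clock: 7.7
tool_pos: [0.5407, -0.2225, 0.2414]
eef_rot: [0.324, 0.946, 0.0, -0.002]
contact_force: [-0.9, 0.2, 0.5]
opening: 0.007
finger_force: 0.0
```

Run:
```python
from h import *
np.set_printoptions(precision=4,suppress=True)
go([.5423,-.223],.063)
a=cams.snapshot("side")[:,:,::-1]
cv2.imwrite("pics/c4.png",cv2.resize(a[170:290,220:380],(800,600)))
```

```text
yaw y 52.2482377725338 tip z [ 0.5401 -0.2222  0.0754] F [-0.9028  0.1908  0.4879]
tool delta [-0.0017  0.0006  0.0124]
```

View pics/c4.png

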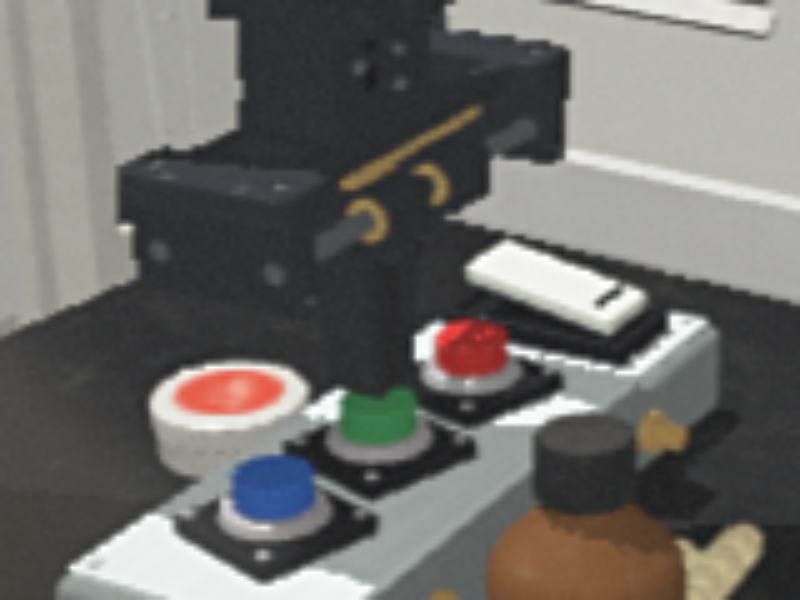

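The fingertip sits centrally over the green cap, with the red and blue keys clear. I'll press it.

Call:
{"fn": "play_rows", "kwargs": {
  "rows": [
    [0, -0.002, 0, 0.003, 0, 0, 0],
    [0, 0, 0, 0.003, 0, 0, 0],
    [0, 0, 0, 0.003, 0, 0, 0],
    [0, 0, 0, 0.003, 0, 0, 0],
    [0, 0, 0, 0.002, 0, 0, 0],
    [0, 0, 0, 0.001, 0, 0, 0],
    [0, 0, 0, 0, 0, 0, 0]
  ]
}}

```text
clock: 8.62
tool_pos: [0.5426, -0.2251, 0.2295]
eef_rot: [0.324, 0.946, -0.0, 0.001]
contact_force: [-0.4, 0.9, 8.0]
opening: 0.007
finger_force: 3.9
```

Call:
{"fn": "play_rows", "kwargs": {
  "rows": [
    [0, 0, 0, 0.002, 0, 0, 0],
    [0, 0, 0, 0.002, 0, 0, 0],
    [0, 0, 0, 0, 0, 0, 0],
    [0, 0, 0, 0, 0, 0, 0]
  ]
}}

```text
clock: 9.12
tool_pos: [0.5425, -0.2249, 0.2291]
eef_rot: [0.325, 0.946, -0.001, 0.001]
contact_force: [-7.7, 2.3, 38.8]
opening: 0.007
finger_force: 19.0
```

That's a hard stop at 63 mm, the full 7 mm of travel. I'll lift and move over blue.

Call:
{"fn": "play_rows", "kwargs": {
  "rows": [
    [0, 0, 0, -0.015, 0, 0, 0],
    [0, 0, 0, -0.025, 0, 0, 0],
    [0, 0, -0.022, 0, 0, 0, 0],
    [0, 0, -0.022, 0, 0, 0, 0],
    [0, 0, -0.022, 0, 0, 0, 0],
    [0, 0, 0, 0, 0, 0, 0],
    [0, 0, 0, 0.015, 0, 0, 0],
    [0, 0, 0, 0, 0, 0, 0]
  ]
}}

```text
clock: 10.12
tool_pos: [0.5021, -0.2756, 0.2481]
eef_rot: [0.323, 0.946, 0.001, -0.001]
contact_force: [0.5, -0.0, 0.7]
opening: 0.002
finger_force: 0.0
```

Run:
```python
from h import *
np.set_printoptions(precision=4,suppress=True)
go([.5017,-.2748],.063)
a=cams.snapshot("side")[:,:,::-1]
cv2.imwrite("pics/c5.png",cv2.resize(a[170:290,220:380],(800,600)))
```

```text
yaw y 52.260131123176485 tip z [ 0.5018 -0.2752  0.0821] F [ 0.4984 -0.0308  0.7092]
tool delta [0.0008 0.0004 0.0191]
```

View pics/c5.png

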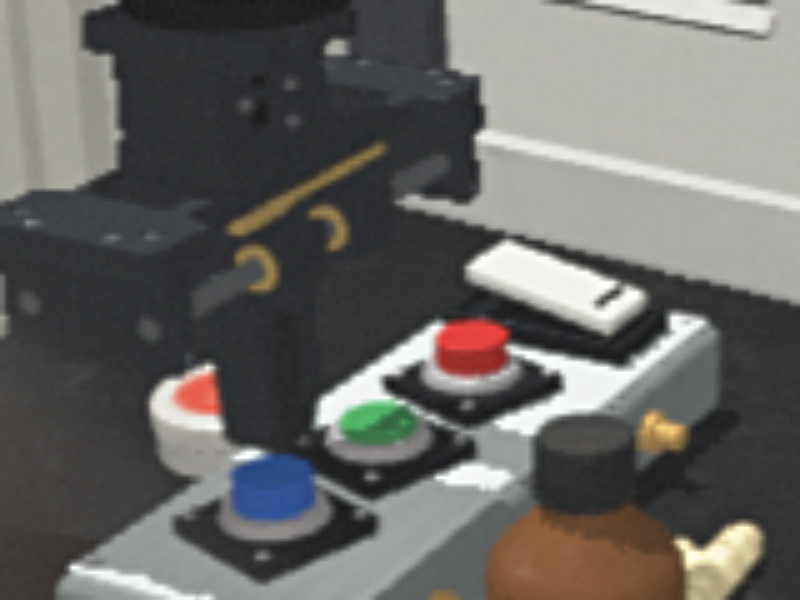

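Green is latched, clearly lower at about (295,254), and red and blue are out. The tip is over blue, so I'll press and hold it.

Call:
{"fn": "play_rows", "kwargs": {
  "rows": [
    [0, 0, 0, 0.008, 0, 0, 0],
    [0, 0, 0, 0.004, 0, 0, 0],
    [0, 0, 0, 0.003, 0, 0, 0],
    [0, 0, 0, 0.003, 0, 0, 0],
    [0, 0, 0, 0.002, 0, 0, 0],
    [0, 0, 0, 0.001, 0, 0, 0],
    [0, 0, 0, 0, 0, 0, 0],
    [0, 0, 0, 0, 0, 0, 0]
  ]
}}

```text
clock: 11.18
tool_pos: [0.5018, -0.2768, 0.2294]
eef_rot: [0.324, 0.946, 0.0, 0.0]
contact_force: [-2.1, 2.8, 8.3]
opening: 0.002
finger_force: 4.4
```

Call:
{"fn": "play_rows", "kwargs": {
  "rows": [
    [0, 0, 0, 0.001, 0, 0, 0],
    [0, 0, 0, 0.001, 0, 0, 0],
    [0, 0, 0, 0, 0, 0, 0],
    [0, 0, 0, 0, 0, 0, 0],
    [0, 0, 0, 0, 0, 0, 0],
    [0, 0, 0, 0, 0, 0, 0]
  ]
}}

```text
clock: 11.92
tool_pos: [0.5018, -0.2768, 0.2292]
eef_rot: [0.324, 0.946, -0.0, 0.0]
contact_force: [-5.2, 3.3, 24.9]
opening: 0.005
finger_force: 11.8
```

Run:
```python
from h import *
np.set_printoptions(precision=4,suppress=True)
go([.5017,-.2748],.063)
a=cams.snapshot("side")[:,:,::-1]
cv2.imwrite("pics/c6.png",cv2.resize(a[170:290,220:380],(800,600)))
```

```text
yaw y 52.144768157198506 tip z [ 0.5019 -0.2769  0.0632] F [-5.2382  3.2604 24.8889]
tool delta [0.0013 0.0015 0.0002]
```

View pics/c6.png

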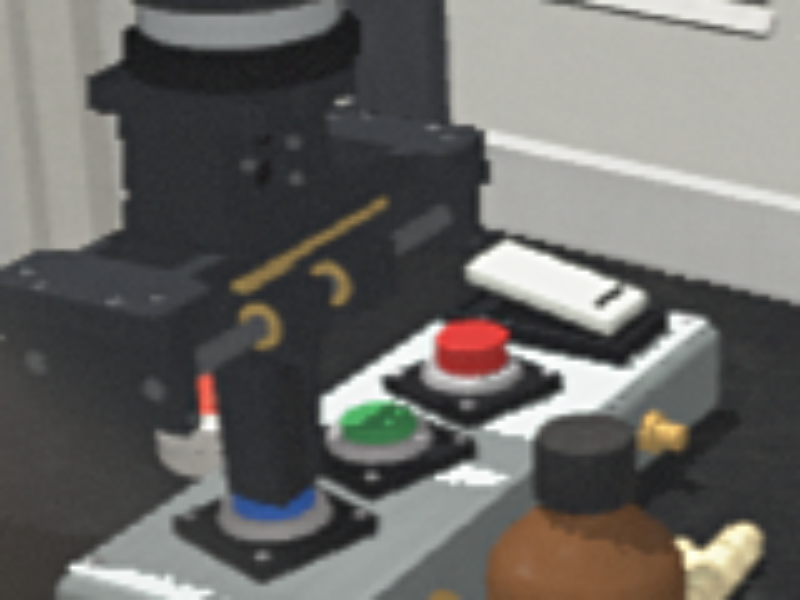

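Blue is held fully in (25 N, at its stop), green is in, red is out, the rocker is on, and the bottle, tin and fitting haven't moved. I'm handing it in.

```bash
python3 -c "
from plant import r
print(r.finish_job())"
```

```text
the job is handed in; nothing more can be done
None
```

The job is handed in: the rocker is on, the green key is latched in and the blue key is held fully down; the red key was not pressed, and the bottle, tin and fitting look unmoved in the last picture (the hand-in returned no verdict).

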